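Load biscuit tiles into the carrying rack and drop the bar

ROBOT

A 6-joint arm with a two-finger parallel gripper is mounted at the origin on the work surface. World frame = base frame: x ahead of the robot, y to its left, z up, the work surface at z = 0. Lengths are in m, angles in rad, forces in N, time in s.
With the tool pointing down it reaches from about 0.25 to 0.8 m from the base axis. Payload 8.5 kg.
Tool frame: the origin (TCP) lies at the centre of the arm's flange, where the gripper is bolted on; the fingertips stand tips_ahead ahead of it and the grasp point (between the pads) lies 155 mm ahead of it (tips_ahead is the distance from the TCP to the fingertips, in m); z points along the fingers, y is the line along which they close (so a half turn about z gives the same grasp; the last joint's range is limited). The gripper opens to 85 mm and grips with 20 to 120 N. Pads are 22 mm wide; open, the fingers measure 114 mm over their backs; the gripper's body (76 mm by 85 mm) begins 54 mm behind the grasp point. The pads swing forward as they close: fully open they stand 13 mm farther back than shut.
Start: joints at [-1.333, 0.238, -0.013, 1.319, 0, 1.571], TCP at [0.124, -0.51, 0.405] pointing down, gripper open.
Joint ranges: [-2.66, 2.66], [-1.03, 1.9], [-1.14, 1.46], [-1.82, 2.27], [-1.45, 1.34], [-3.14, 3.14]. Speed limits (rad/s): [2.22, 2.22, 2.79, 3.14, 3.14, 3.14].

INTERFACE

Orientations are given as a rotation vector (axis times angle).
In Python, from cell import * gives the robot as it stands. The module is installed in compiled form; this text tells all that it offers.
- The arm moves only by the tool apply_moves, never from a script. Its argument "commands" is a list that holds one entry, the list of rows, each a list of 5 numbers: the opening, from 0 (shut) to 1 (fully open), then the shift along the tool's x, y, z in cm, then the turn about the tool's z in degrees. A call has 1 to 20 rows; each row is the pose to reach, as a shift and turn from the pose commanded when the call began, along the tool's axes at that moment; what a row does not reach only later rows make up. A row lasts 1/10 s, in which the tool goes at most 50 mm and 8.59 degrees, less where a joint would pass 70% of its speed; a pose out of reach is approached as far as the arm can. A call with a gripper value outside its range is refused whole. The fingers move at their own pace and stop on an object; "squeeze" is the grip in N (left out, the last holds). Time passes only in rows, so rows that repeat a pose let the fingers close. It gives the time, the measured TCP pose, the force, the opening and the grip force at its end, in the units of the state.
- observe(): the state, without advancing time (a new reading comes with each control period).
- camera(name): name is "scene" or "top" or "wrist"; returns a dict with "color" (400x640x3 uint8, red, green, blue), "intrinsics" (3x3 intrinsics, pixels), "rvec" (rotation vector, rad) and "tvec" (3), from world to camera coordinates, as OpenCV has them; the wrist camera has in their place "mount" (4x4, takes a point from camera to tool coordinates, whose origin is the TCP and whose axes are the flange's). Camera axes: x right, y down, z forward; pixel columns grow to the right and rows downward; lengths in m; the calibration is good to about 2 mm. The wrist camera is an equidistant fisheye: a pixel r from the principal point sees the ray r / f radians off the axis. A picture is of the moment at which its call begins: read the wrist's pose just before it. There is no depth.
- close_job(): hands the job in; it is judged then, once.
The state is a dict: "time": time; "joint_positions": joint angles; "joint_vel": joint speeds; "joint_torque": joint torques, N m; "eef_pos": TCP position; "eef_rot": TCP orientation; "wrist_force": force on the tool from outside, world axes, zero at the start; "wrist_torque": the same for the moment, N m; "opening": finger opening in m; "finger_force": force on a finger pad.
Only numpy, scipy, OpenCV 4.12 (cv2) and the standard library are available. Lean on these libraries where they do the work, as an engineer would, in place of code of your own. Each camera call takes 0.05 s, during which the arm holds its last target. There are 200 camera calls.

TASK

Get the tile rack ready to be carried to the kiln: swing its drop bar up clear of the front, slide every tile that lies on the bench lengthwise and flat into an empty bay of the rack, one to a bay, until it is home against the back rail, then bring the bar fully down across the front again. The tiles that are already in the rack stay there, and the beaker, the bowl and the jar are left where they stand.

Things in the scene. Friction and masses are not known exactly. Their poses are not given: they have to be found in the camera images.
- rack: Plywood tile rack, fixed, 222 mm wide (y), 150 deep (x), 90 high to the top slats; handle on top to 145. Origin: centre of its underside; open front face at x=-75 mm of its frame, looking to -x at the robot. 6 bays: columns at y=-72, 0, +72 mm on 2 levels, 6 mm walls. A tile that is home touches the back rail at x=+75: its middle is at x=-15, 30 mm stand out.
- bar (a joint): Angle of the steel drop bar: 0 = down, level across the front of all bays, keeping the tiles in; grows as its free end swings up, to 2.0 rad at the stop (leaning outwards past upright). The pivot is stiff: the bar stays at whatever angle it is left and takes about 1 to 5 N at the grip peg to move.
- bar_hinge (a point): Pivot of the bar, at (-118, 151, 43) mm in the rack's frame, axis along the rack's x: the bar swings in the plane of the rack's front. Bar: flat strip 6 mm thick, 30 high, reaching 296 mm from the pivot to the rack's -y when down, 10 mm in front of tiles that are home; it cannot pass tiles that stick out farther. Steel brackets at |y|=111 to 163, out to x=-130, z=24 to 61 mm.
- bar_grip (a point): Middle of the bar's round steel grip peg, 16 mm diameter, 50 mm long with a 20 mm button on its end, standing out of the bar towards the rack's -x; this point is 250 mm from the pivot and 30 mm in front of the bar's mid-plane. The peg's axis stays along the rack's x as the bar swings.
- bay_low0 (a point): Lower right (-y) bay; this point: middle of its floor (20 mm above the bench) at the rack's front face. Takes one tile lengthwise and flat: 66 mm wide, 26 mm headroom under the ledges of the upper level.
- bay_up0 (a point): Upper right (-y) bay; this point: at the rack's front face, midway between and level with the tops of its two ledges (52 mm above the bench; each 12 mm wide along a wall, 6 mm thick). Takes one tile lengthwise and flat: 66 mm wide, 32 mm headroom under the top slats.
- bay_low1 (a point): Lower middle bay; this point: middle of its floor (20 mm above the bench) at the rack's front face. Takes one tile lengthwise and flat: 66 mm wide, 26 mm headroom under the ledges of the upper level.
- bay_up1 (a point): Upper middle bay; this point: at the rack's front face, midway between and level with the tops of its two ledges (52 mm above the bench; each 12 mm wide along a wall, 6 mm thick). Takes one tile lengthwise and flat: 66 mm wide, 32 mm headroom under the top slats.
- bay_low2 (a point): Lower left (+y) bay; this point: middle of its floor (20 mm above the bench) at the rack's front face. Takes one tile lengthwise and flat: 66 mm wide, 26 mm headroom under the ledges of the upper level.
- bay_up2 (a point): Upper left (+y) bay; this point: at the rack's front face, midway between and level with the tops of its two ledges (52 mm above the bench; each 12 mm wide along a wall, 6 mm thick). Takes one tile lengthwise and flat: 66 mm wide, 32 mm headroom under the top slats.
- tile0: Terracotta biscuit tile, 180 x 60 x 14 mm, 0.27 kg, unglazed and the same on both faces; origin at its middle, x along its length, z through its thickness (7 mm to either face). Lies flat on the bench beside the rack, waiting to be loaded; absent in some starts.
- tile1: Terracotta biscuit tile, 180 x 60 x 14 mm, 0.27 kg, unglazed and the same on both faces; origin at its middle, x along its length, z through its thickness (7 mm to either face). Lies flat on the bench beside the rack, waiting to be loaded; absent in some starts.
- tile2: Terracotta biscuit tile, 180 x 60 x 14 mm, 0.27 kg, unglazed and the same on both faces; origin at its middle, x along its length, z through its thickness (7 mm to either face). Lies flat on the bench beside the rack, waiting to be loaded; absent in some starts.
- tile3: Terracotta biscuit tile, 180 x 60 x 14 mm, 0.27 kg, unglazed and the same on both faces; origin at its middle, x along its length, z through its thickness (7 mm to either face). Lies flat on the bench beside the rack, waiting to be loaded; absent in some starts.
- rtile0: Terracotta biscuit tile, 180 x 60 x 14 mm, 0.27 kg, unglazed and the same on both faces; origin at its middle, x along its length, z through its thickness (7 mm to either face). If present, it is already in the lower right (-y) bay of the rack at the start; absent in most starts.
- rtile1: Terracotta biscuit tile, 180 x 60 x 14 mm, 0.27 kg, unglazed and the same on both faces; origin at its middle, x along its length, z through its thickness (7 mm to either face). If present, it is already in the lower middle bay of the rack at the start; absent in most starts.
- rtile2: Terracotta biscuit tile, 180 x 60 x 14 mm, 0.27 kg, unglazed and the same on both faces; origin at its middle, x along its length, z through its thickness (7 mm to either face). If present, it is already in the lower left (+y) bay of the rack at the start; absent in most starts.
- rtile3: Terracotta biscuit tile, 180 x 60 x 14 mm, 0.27 kg, unglazed and the same on both faces; origin at its middle, x along its length, z through its thickness (7 mm to either face). If present, it is already in the upper right (-y) bay of the rack at the start; absent in most starts.
- rtile4: Terracotta biscuit tile, 180 x 60 x 14 mm, 0.27 kg, unglazed and the same on both faces; origin at its middle, x along its length, z through its thickness (7 mm to either face). If present, it is already in the upper middle bay of the rack at the start; absent in most starts.
- rtile5: Terracotta biscuit tile, 180 x 60 x 14 mm, 0.27 kg, unglazed and the same on both faces; origin at its middle, x along its length, z through its thickness (7 mm to either face). If present, it is already in the upper left (+y) bay of the rack at the start; absent in most starts.
- beaker: Terracotta beaker, 76 mm across, 95 mm high, standing on the bench; origin at the centre of its underside. To be left alone.
- bowl: Yellow plastic bowl, 170 mm across, 75 mm high, on the bench; origin at the centre of its underside. To be left alone.
- jar: White closed glaze jar, 72 mm across, 110 mm high, on the bench; origin at the centre of its underside. To be left alone.
Not all that is in view belongs to the job. Leave any green, pink or yellow look-alike of the tile2 alone.

How it is judged:
By the outcome, as a careful person would: the job done as asked, in the order asked, and still so for the second after the job is handed in, with the robot touching nothing.
Of tile0, tile1, tile2, tile3 only 3 to 4 are there at a start; the rules pass over those that are not, and their reading is None.
Of rtile0, rtile1, rtile2, rtile3, rtile4, rtile5 only 1 to 2 are there at a start; the rules pass over those that are not, and their reading is None.
At some moment in a run one of tile0, tile1, tile2, tile3 may be knocked a few centimetres aside while the robot is not near it.
Once in a run the grip may slacken for a moment while it holds something.
It also fails if it takes over 210 s, if anything falls off the work surface, if the arm or the gripper's body presses on something with over 40 N, if the wrist force passes 120 N, or if a joint passes its speed limit or range.

## Working session

There is one attempt and no reset: what is moved stays moved. The work goes in short steps, Python scripts to look and compute and a tool call to move; the robot and the scene stay as the last step left them, time stands still between calls to the robot, and variables do not carry over. Pictures are saved under pics/ and viewed, at most 17 in all, crops included, and the job is handed in when it is done.

Besides the shell and the picture viewer there is one more tool, called after "Request:" as name([rows], argument=value, ...), one row to a line, values as JSON. apply_moves: Moves the arm, as the interface text tells. Its arguments: {"type":"object","properties":{"commands":{"type":"array","items":{"type":"array","items":{"type":"array","items":{"type":"number"}}}},"squeeze":{"type":"number"}},"required":["commands"]}

```bash
mkdir -p pics; python3 - <<'E'
from cell import *
import cv2,numpy as np
s=observe();print({k:np.round(v,3) for k,v in s.items()})
for n in("scene","top"):
    c=camera(n);cv2.imwrite(f"pics/{n}0.png",c["color"][:,:,::-1]);print(n,c["intrinsics"].round(1).tolist(),c["rvec"],c["tvec"])
c=camera("wrist");print(c["intrinsics"].round(1).tolist(),c["mount"].round(3).tolist())
E
```

```text
{'time': np.float64(0.0), 'joint_positions': array([-1.333,  0.239, -0.014,  1.319, -0.   ,  1.571]), 'joint_vel': array([-0.001, -0.   , -0.001,  0.   ,  0.   , -0.001]), 'joint_torque': array([ 1.0000e-03, -5.3877e+01,  3.4644e+01,  1.8000e-02,  0.0000e+00,
       -0.0000e+00]), 'eef_pos': array([ 0.124, -0.51 ,  0.404]), 'eef_rot': array([-3.118, -0.373,  0.   ]), 'wrist_force': array([-0.207,  0.098, -0.019]), 'wrist_torque': array([-0.034, -0.036,  0.017]), 'finger_force': np.float64(0.0), 'opening': np.float64(0.086)}
scene [[379.8, 0.0, 316.1], [0.0, 379.8, 203.5], [0.0, 0.0, 1.0]] [ 1.49828644  2.07720243 -0.8297305 ] [ 0.01219289 -0.29891981  1.7955098 ]
top [[455.6, 0.0, 318.3], [0.0, 455.6, 198.4], [0.0, 0.0, 1.0]] [ 2.1492757  -2.19610998  0.09922671] [0.13194915 0.47813566 1.81968034]
[[309.7, 0.0, 314.3], [0.0, 309.7, 197.4], [0.0, 0.0, 1.0]] [[-0.001, -0.966, -0.259, 0.065], [1.0, -0.001, -0.0, -0.001], [0.0, -0.259, 0.966, 0.031], [0.0, 0.0, 0.0, 1.0]]
```

View pics/scene0.png

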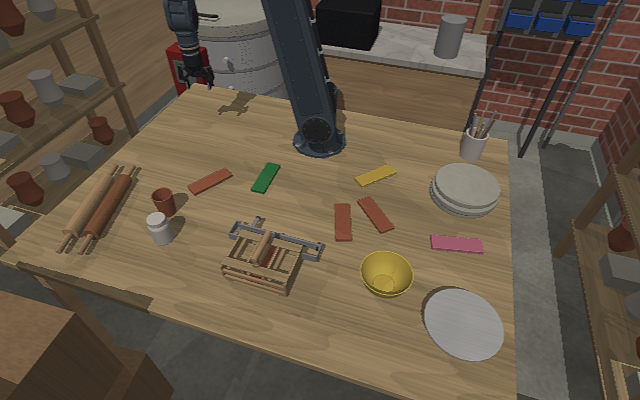

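View pics/top0.png

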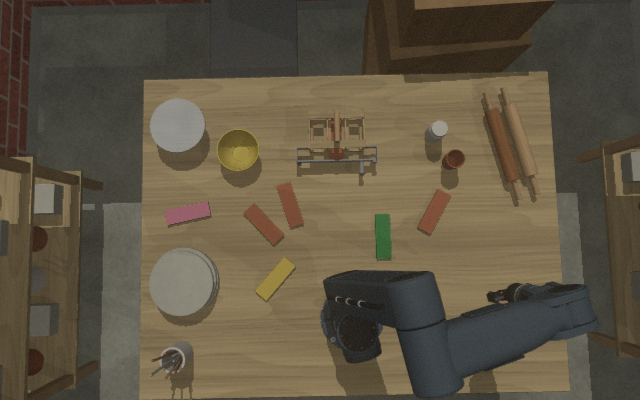

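```bash
cat > h.py <<'E'
from cell import *
import cv2,numpy as np
def ray(c,uv):
    R=cv2.Rodrigues(c["rvec"])[0];K=c["intrinsics"]
    d=R.T@np.linalg.solve(K,np.array([uv[0],uv[1],1.]));o=-R.T@np.ravel(c["tvec"]);return o,d
def onz(c,uv,z):
    o,d=ray(c,uv);return (o+d*(z-o[2])/d[2])
def tiles(c,z=.014):
    hsv=cv2.cvtColor(c["color"],cv2.COLOR_RGB2HSV)
    m=((hsv[...,0]<10)|(hsv[...,0]>174))&(hsv[...,1]>110)&(hsv[...,2]>70)
    out=[]
    for k in cv2.findContours(m.astype(np.uint8),cv2.RETR_EXTERNAL,cv2.CHAIN_APPROX_NONE)[0]:
        if cv2.contourArea(k)<60: continue
        P=np.array([onz(c,p[0],z)[:2] for p in k],np.float32)
        (x,y),(w,h),a=cv2.minAreaRect(P*1000)
        if w<h:w,h,a=h,w,a+90
        out.append((round(x,1),round(y,1),round(w),round(h),round((a+90)%180-90,1),k.reshape(-1,2).mean(0).round()))
    return out
E
python3 - <<'E'
from h import *
try: print(tips_ahead)
except Exception as e: print(e)
t=camera("top");s=camera("scene")
for c in(t,s):
    for r in tiles(c):print(r)
cv2.imwrite("pics/c1.png",cv2.resize(t["color"][95:190,280:400,::-1],None,fx=6,fy=6,interpolation=cv2.INTER_CUBIC))
cv2.imwrite("pics/c2.png",cv2.resize(s["color"][210:300,210:335,::-1],None,fx=6,fy=6,interpolation=cv2.INTER_CUBIC))
E
```

```text
0.1734
(701.6, 43.3, 87, 23, 0.2, array([268., 256.]))
(466.7, 245.7, 181, 58, 16.2, array([342., 222.]))
(391.0, 352.2, 183, 63, 42.9, array([375., 215.]))
(597.9, -452.6, 170, 77, 36.2, array([162., 200.]))
(666.7, -1094.1, 84, 80, 47.5, array([ 18., 178.]))
(428.3, -332.9, 180, 67, -30.2, array([210., 181.]))
(-465.8, 1207.8, 133, 46, 89.8, array([586., 132.]))
(-553.7, 1286.5, 101, 40, -24.2, array([600., 125.]))
(223.3, -1073.0, 80, 78, 46.6, array([ 97., 121.]))
(-465.2, 868.9, 101, 44, -89.0, array([512., 119.]))
(-552.4, 1179.2, 161, 80, -89.9, array([577., 121.]))
(-663.7, 1292.3, 167, 89, 89.9, array([598., 113.]))
(-662.9, 1176.8, 98, 53, -18.0, array([573., 109.]))
(-551.4, 834.6, 160, 80, -89.5, array([504., 109.]))
(-778.9, 1396.2, 108, 78, -16.9, array([616., 106.]))
(-662.4, 947.4, 184, 89, 89.9, array([526., 102.]))
(-782.1, 1267.7, 183, 91, -89.7, array([588., 101.]))
(-661.7, 782.3, 138, 88, 89.4, array([494.,  97.]))
(179.0, -1668.5, 111, 101, -70.9, array([10., 96.]))
(-917.9, 1398.8, 192, 115, -89.9, array([610.,  93.]))
(-917.5, 1267.6, 131, 58, -20.8, array([5
[... 567 characters left out ...]
4, 1231.5, 186, 41, -16.1, array([566.,  49.]))
(-408.9, -1015.0, 698, 97, 39.9, array([175.,  68.]))
(-1689.1, 1664.4, 234, 104, -19.5, array([631.,  44.]))
(-1691.3, 1547.6, 234, 80, -19.4, array([612.,  41.]))
(-1967.6, 1678.9, 281, 178, -12.5, array([626.,  28.]))
(-1688.0, 746.4, 202, 73, -5.4, array([488.,  26.]))
(-1687.9, 335.4, 202, 129, 0.3, array([431.,  18.]))
(-1687.9, 121.6, 256, 202, -89.4, array([403.,  15.]))
(-2311.0, 1768.8, 343, 96, -20.7, array([628.,  13.]))
(-1962.9, 761.9, 232, 60, -6.1, array([492.,  12.]))
(-1963.8, 529.0, 254, 232, -88.4, array([460.,   9.]))
(-1961.6, 245.3, 265, 226, -89.4, array([424.,   5.]))
(-1915.0, 5.4, 170, 144, -78.7, array([393.,   2.]))
```

View pics/c1.png

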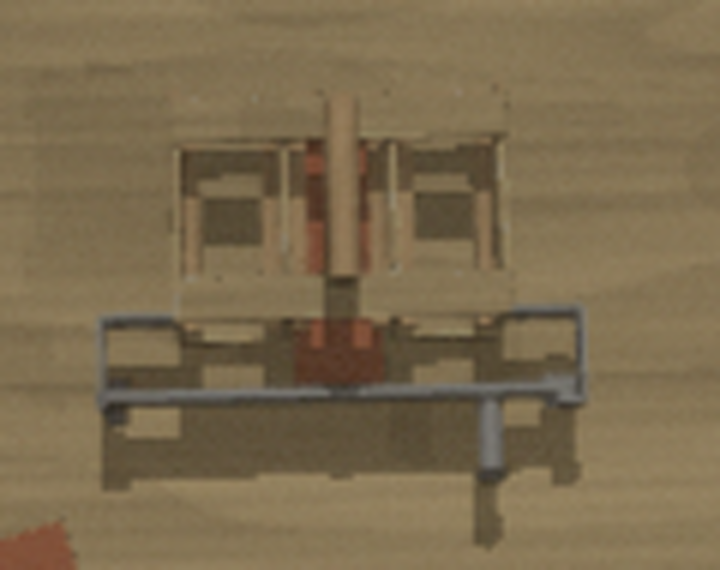

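View pics/c2.png

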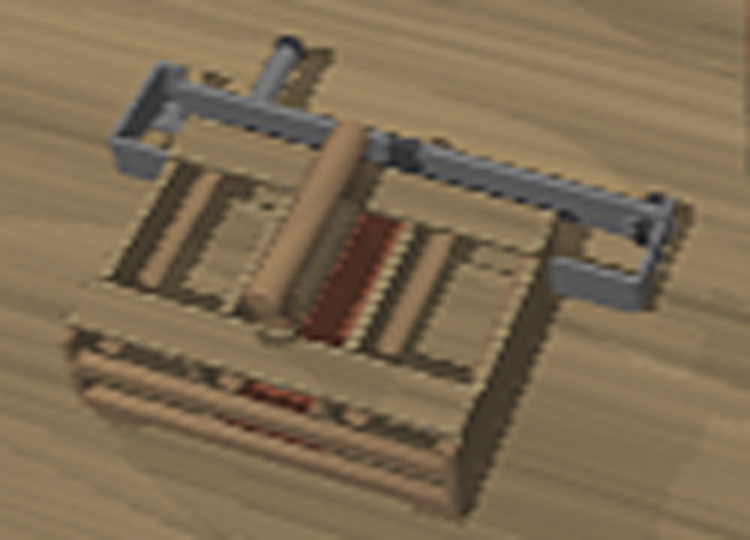

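```bash
cat >> h.py <<'E'
def mv(target,yaw=0.):
    """target TCP world (m), yaw of tool x in world (deg) -> shift cm along tool axes, turn deg"""
    s=observe();R=cv2.Rodrigues(np.array(s["eef_rot"]))[0]
    d=R.T@(np.array(target)-s["eef_pos"])*100
    y0=np.degrees(np.arctan2(R[1,0],R[0,0]));t=-(yaw-y0);t=(t+180)%360-180
    print("shift",d.round(2),"turn",round(t,2),"tcp",np.round(s["eef_pos"],4),"yaw",round(y0,2))
def wpt(c,s,uv,z):
    K=c["intrinsics"];p=(np.array(uv)-K[:2,2])/K[0,0];r=np.hypot(*p)
    d=np.array([*(p/r*np.sin(r)),np.cos(r)]);M=c["mount"];R=cv2.Rodrigues(np.array(s["eef_rot"]))[0]
    d=R@M[:3,:3]@d;o=R@M[:3,3]+s["eef_pos"];return o+d*(z-o[2])/d[2]
E
python3 - <<'E'
from h import *
t=camera("top")
f=lambda U,V,z:(onz(t,((U+.5)/6-.5+280,(V+.5)/6-.5+95),z)*1000).round(1)
for n,a in dict(slatFL=(177,318,.09),slatFR=(512,316,.09),slatBL=(172,90,.09),slatBR=(508,90,.09),barL=(100,398,.058),barR=(585,393,.058),pegroot=(490,402,.051),pegtip=(491,470,.051),pegtipL=(480,475,.05),pegtipR=(503,475,.05),hl=(103,400,.058)).items(): print(n,f(*a))
for r in tiles(t):
    if 170<r[2]<190: print(r)
E
```

```text
slatFL [676.  153.5  90. ]
slatFR [672.5 -66.2  90. ]
slatBL [829.1 153.8  90. ]
slatBR [824.1 -68.2  90. ]
barL [629.7 206.4  58. ]
barR [ 626.  -116.5   58. ]
pegroot [622.6 -53.8  51. ]
pegtip [576.7 -53.   51. ]
pegtipL [573.6 -45.7  50. ]
pegtipR [573.3 -61.   50. ]
hl [628.3 204.5  58. ]
```

```bash
sed -i 's/>110)&(hsv\[...,2\]>70)/>100)\&(hsv[...,2]>50)/' h.py; python3 - <<'E'
from h import *
t=camera("top")
for r in tiles(t): print(r)
mv((.56,-.02,.42),-.7)
E
```

```text
(746.7, 1378.0, 126, 36, -0.0, array([ 12., 141.]))
(798.2, 1335.9, 181, 27, 0.1, array([ 23., 128.]))
(834.1, 1418.5, 200, 25, 2.5, array([  3., 121.]))
(913.3, 1378.3, 193, 37, 2.3, array([ 14., 102.]))
(989.3, 1336.4, 185, 27, 0.2, array([24., 84.]))
(1040.9, 1423.3, 200, 34, 2.4, array([ 4., 72.]))
(1111.1, 1378.3, 196, 37, -0.4, array([16., 57.]))
(1181.8, 1336.6, 185, 25, 2.2, array([26., 40.]))
(1245.4, 1425.0, 203, 37, 0.3, array([ 5., 25.]))
(1331.8, 689.5, 178, 13, 88.7, array([180.,   1.]))
(1334.1, 882.5, 183, 18, 88.7, array([135.,   2.]))
(1336.3, 1075.5, 188, 22, 88.7, array([89.,  2.]))
(1314.3, 1261.6, 178, 71, -89.4, array([42.,  5.]))
(1281.5, 1377.2, 146, 36, -0.3, array([17., 15.]))
shift [ 53.95 -37.36  -1.53] turn 14.33 tcp [ 0.1237 -0.5102  0.4045] yaw 13.63
```

Request:
apply_moves([
  [[1, 54, -37.4, -1.5, 14.3], [1, 54, -37.4, -1.5, 14.3], [1, 54, -37.4, -1.5, 14.3], [1, 54, -37.4, -1.5, 14.3], [1, 54, -37.4, -1.5, 14.3], [1, 54, -37.4, -1.5, 14.3], [1, 54, -37.4, -1.5, 14.3], [1, 54, -37.4, -1.5, 14.3], [1, 54, -37.4, -1.5, 14.3], [1, 54, -37.4, -1.5, 14.3], [1, 54, -37.4, -1.5, 14.3], [1, 54, -37.4, -1.5, 14.3], [1, 54, -37.4, -1.5, 14.3], [1, 54, -37.4, -1.5, 14.3], [1, 54, -37.4, -1.5, 14.3], [1, 54, -37.4, -1.5, 14.3], [1, 54, -37.4, -1.5, 14.3], [1, 54, -37.4, -1.5, 14.3], [1, 54, -37.4, -1.5, 14.3], [1, 54, -37.4, -1.5, 14.3]],
])

```text
time: 2.35
eef_pos: [0.5601, -0.0201, 0.42]
eef_rot: [-3.141, 0.02, -0.001]
wrist_force: [-0.7, -0.7, 1.2]
opening: 0.0855
finger_force: 0.0
```

```bash
python3 - <<'E'
from h import *
s=observe();c=camera("wrist");t=camera("top")
np.savez("w1.npz",pos=s["eef_pos"],rot=s["eef_rot"])
cv2.imwrite("pics/w1.png",c["color"][:,:,::-1])
hs=cv2.cvtColor(t["color"],cv2.COLOR_RGB2HSV)
print([(hs[v,u].tolist(),t["color"][v,u].tolist()) for u,v in((264,224),(290,205),(434,212),(250,260))])
mv((.6,-.054,.201),-.7)
E
```

```text
[([10, 139, 132], [132, 84, 60]), ([10, 138, 131], [131, 84, 60]), ([9, 130, 131], [131, 84, 64]), ([19, 88, 127], [127, 111, 83])]
shift [ 4.02  3.37 21.89] turn -0.0 tcp [ 0.5602 -0.0198  0.4198] yaw -0.7
```

View pics/w1.png

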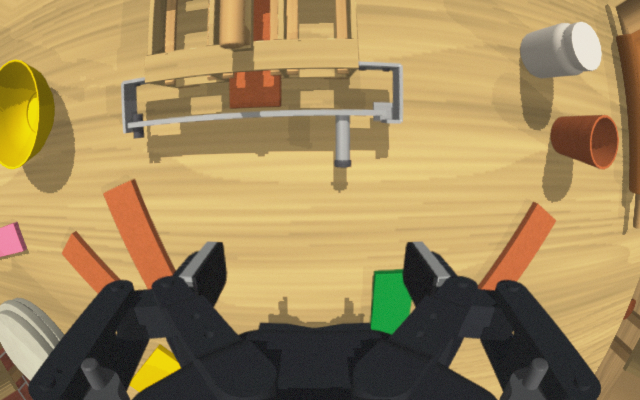

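```bash
sed -i 's/\[...,0\]<10)/[...,0]<13)/' h.py; python3 - <<'E'
from h import *
z=np.load("w1.npz");s=dict(eef_pos=z["pos"],eef_rot=z["rot"]);c=camera("wrist");t=camera("top")
for n,u,v,h in(("pegroot",342,118,.05),("pegtip",342,164,.05),("FL",147,55,.09),("FR",358,68,.09),("bktL",128,133,.06),("bktR",402,120,.06),("tileL",230,105,.034),("tileR",281,104,.034)):
    print(n,(wpt(c,s,(u,v),h)*1000).round(1))
for r in tiles(t):
    if 150<r[2]<200 and r[0]<900:print(r)
E
```

```text
pegroot [623.2 -50.5  50. ]
pegtip [572.2 -50.4  50. ]
FL [702.8 154.7  90. ]
FR [672.5 -62.9  90. ]
bktL [620.2 203.2  60. ]
bktR [ 622.2 -115.1   60. ]
tileL [642.2  77.   34. ]
tileR [640.3  17.1  34. ]
(383.7, 346.5, 178, 60, 44.1, array([263., 224.]))
(419.9, -345.0, 180, 61, -30.4, array([434., 211.]))
(459.1, 238.4, 177, 58, 17.4, array([290., 205.]))
(798.1, 1336.7, 182, 27, 0.3, array([ 23., 129.]))
(832.1, 1416.3, 196, 29, 2.5, array([  3., 121.]))
```

Request:
apply_moves([
  [[0.7, 3.9, 3.2, 10, 0], [0.5, 3.9, 3.2, 15, 0], [0.5, 3.9, 3.2, 19, 0], [0.5, 3.9, 3.2, 21.9, 0], [0.5, 3.9, 3.2, 21.9, 0], [0.5, 3.9, 3.2, 21.9, 0], [0.5, 3.9, 3.2, 21.9, 0], [0.5, 3.9, 3.2, 21.9, 0], [0.5, 3.9, 3.2, 21.9, 0], [0, 3.9, 3.2, 21.9, 0], [0, 3.9, 3.2, 21.9, 0], [0, 3.9, 3.2, 21.9, 0], [0, 3.9, 3.2, 21.9, 0], [0, 3.9, 3.2, 21.9, 0], [0, 3.9, 3.2, 21.9, 0], [0, 3.9, 3.2, 21.9, 0]],
], squeeze=40)

```text
time: 4.15
eef_pos: [0.5992, -0.0519, 0.2018]
eef_rot: [3.142, -0.018, 0.002]
wrist_force: [-1.9, 0.7, 7.8]
opening: 0.015
finger_force: 38.8
```

Request:
apply_moves([
  [[0, 0, -0.1, -2.5, 0], [0, 0, -0.5, -5, 0], [0, 0, -1.1, -7.4, 0], [0, 0, -2.0, -9.7, 0], [0, 0, -3.1, -12, 0], [0, 0, -4.4, -14.1, 0], [0, 0, -5.9, -16.1, 0], [0, 0, -7.6, -17.9, 0], [0, 0, -9.5, -19.6, 0], [0, 0, -11.5, -21, 0], [0, 0, -13.7, -22.3, 0], [0, 0, -15.9, -23.3, 0], [0, 0, -18.3, -24.1, 0], [0, 0, -20.8, -24.6, 0], [0, 0, -23.2, -24.9, 0], [0, 0, -25.7, -25, 0], [0, 0, -28.2, -24.8, 0], [0, 0, -30.7, -24.4, 0], [0, 0, -30.7, -24.4, 0], [0, 0, -30.7, -24.4, 0]],
], squeeze=40)

```text
time: 6.15
eef_pos: [0.6143, 0.0435, 0.445]
eef_rot: [-3.104, -0.099, 0.004]
wrist_force: [0.7, 0.5, 0.3]
opening: 0.0001
finger_force: 0.0
```

```bash
python3 - <<'E'
from h import *
c=camera("scene");t=camera("top")
cv2.imwrite("pics/b1.png",np.hstack([cv2.resize(c["color"][120:320,180:380],(400,400)),cv2.resize(t["color"][90:240,230:380],(400,400))])[:,:,::-1])
E
```

```text
(no output)
```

View pics/b1.png

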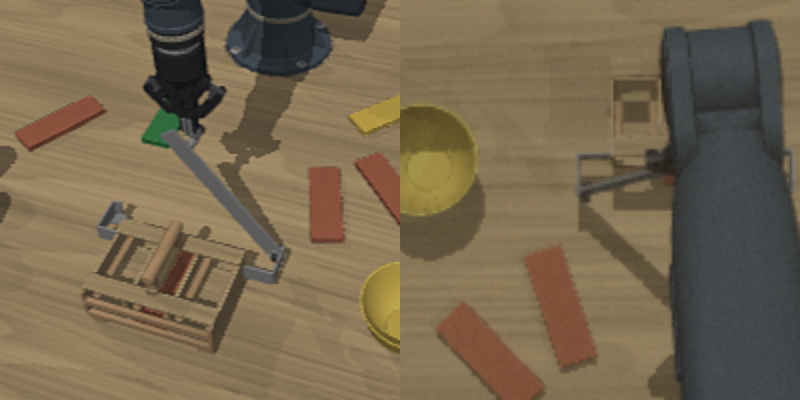

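```bash
python3 - <<'E'
from h import *
s=observe();print({k:np.round(s[k],3).tolist() for k in("time","joint_positions","joint_vel","eef_pos","eef_rot","opening")})
E
```

```text
{'time': 6.25, 'joint_positions': [0.063, 0.393, 0.313, 1.493, 0.036, 3.141], 'joint_vel': [0.001, -0.003, -0.0, 0.002, 0.001, -0.0], 'eef_pos': [0.614, 0.044, 0.445], 'eef_rot': [-3.104, -0.099, 0.005], 'opening': -0.0}
```

Request:
apply_moves([
  [[0.4, 0, 0, 0, 0], [0.4, 0, 0, 0, 0]],
])

```text
time: 6.45
eef_pos: [0.6142, 0.0436, 0.4453]
eef_rot: [-3.104, -0.1, 0.004]
wrist_force: [0.7, 0.2, -0.7]
opening: 0.0279
finger_force: 0.0
```

Request:
apply_moves([
  [[0.6, 0, 0, -5, 0], [0.6, 0, 0, -10, 0], [0.6, -5, 0, -10, -8.5], [0.6, -10, 0, -10, -17], [0.6, -10, 0, -10, -25.5], [0.6, -10, 0, -10, -34], [0.6, -10, 0, -10, -42.5], [0.6, -10, 0, -10, -51], [0.6, -10, 0, -10, -59.5], [0.6, -10, 0, -10, -68], [0.6, -10, 0, -10, -76.5], [0.6, -10, 0, -10, -85], [0.6, -10, 0, -10, -93.5], [0.6, -10, 0, -10, -102], [0.6, -10, 0, -10, -110.5], [0.6, -10, 0, -10, -119], [0.6, -10, 0, -10, -127.5], [0.6, -10, 0, -10, -136], [0.6, -10, 0, -10, -144.5], [0.6, -10, 0, -10, -153]],
])

```text
time: 8.45
eef_pos: [0.5147, 0.0337, 0.5455]
eef_rot: [-0.623, -3.068, -0.053]
wrist_force: [-0.2, -0.6, -0.1]
opening: 0.0516
finger_force: 0.0
```

```bash
python3 - <<'E'
from h import *
s=observe();print(np.round(s["joint_positions"],3),s["time"]);mv((.5,.0,.5),179.3)
c=camera("scene")
cv2.imwrite("pics/b2.png",cv2.resize(c["color"][120:300,180:380,::-1],None,fx=3,fy=3))
E
```

```text
[0.056 0.219 0.317 1.67  0.036 0.457] 8.45
shift [-0.04 -3.81  4.43] turn -22.26 tcp [0.5147 0.0337 0.5455] yaw 157.04
```

View pics/b2.png

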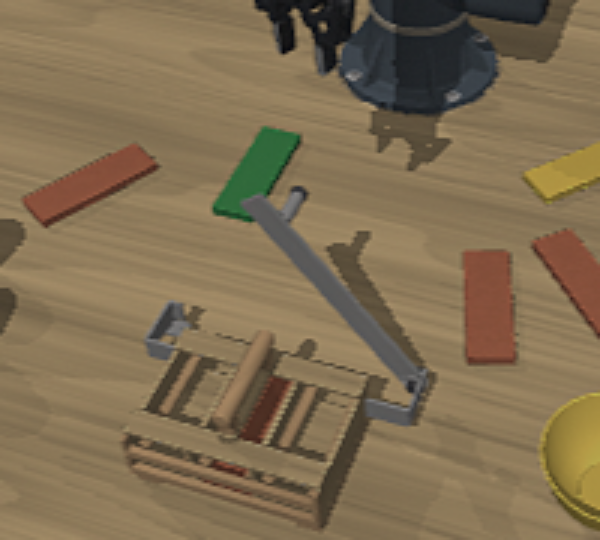

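```bash
python3 - <<'E'
from h import *
c=camera("scene")
def onx(u,v,x):
    o,d=ray(c,(180+u/3,120+v/3));return ((o+d*(x-o[0])/d[0])*1000).round(1)
for u,v,x in((298,193,.574),(284,220,.622),(412,386,.63),(255,200,.629)):
    p=onx(u,v,x);print(p,np.arctan2(p[2]-43,196-p[1]))
E
```

```text
[574.   47.8 239.3] 0.9241239812751314
[622.   51.7 244.2] 0.9486218701863184
[630.  198.4  29.1] -1.7417724440713493
[629.   24.2 271.1] 0.9252641240023354
```

```bash
python3 - <<'E'
from h import *
mv((.597,.046,.5),179.3)
E
```

```text
shift [-7.16  4.24  4.56] turn -22.48 tcp [0.5147 0.0336 0.5455] yaw 156.82
```

Request:
apply_moves([
  [[0.5, -4, 2, 3, -8], [0.5, -7.2, 4.2, 4.5, -16], [0.5, -7.2, 4.2, 4.5, -22.4], [0.5, -7.2, 4.2, 4.5, -22.4], [0.5, -7.2, 4.2, 4.5, -22.4], [0.5, -7.2, 4.2, 4.5, -22.4]],
])

```text
time: 9.15
eef_pos: [0.5967, 0.0452, 0.5016]
eef_rot: [-0.032, -3.139, -0.056]
wrist_force: [0.0, -0.2, -0.5]
opening: 0.0423
finger_force: 0.0
```

```bash
python3 - <<'E'
from h import *
mv((.598,.0465,.401),179.3)
E
```

```text
shift [-0.16 -0.22 10.06] turn -0.46 tcp [0.5967 0.0452 0.5016] yaw 178.84
```

```bash
cat >> h.py <<'E'
def mg(g,yaw,L=.155):
    """move so the point L ahead of the flange is at g (m)"""
    s=observe();R=cv2.Rodrigues(np.array(s["eef_rot"]))[0];print("z axis",R[:,2].round(3))
    mv(np.array(g)-R[:,2]*L,yaw)
E
python3 - <<'E'
from h import *
mg((.598,.0465,.243),179.3,.158)
E
```

```text
z axis [-0.002  0.036 -0.999]
shift [-0.2  -0.79 10.05] turn -0.46 tcp [0.5967 0.0452 0.5016] yaw 178.84
```

Request:
apply_moves([
  [[0.55, -0.2, -0.8, 0, -0.4], [0.55, -0.2, -0.8, 4, -0.4], [0.55, -0.2, -0.8, 8, -0.4], [0.55, -0.2, -0.8, 10, -0.4], [0.55, -0.2, -0.8, 10, -0.4], [0.55, -0.2, -0.8, 10, -0.4], [0, -0.2, -0.8, 10, -0.4], [0, -0.2, -0.8, 10, -0.4], [0, -0.2, -0.8, 10, -0.4], [0, -0.2, -0.8, 10, -0.4], [0, -0.2, -0.8, 10, -0.4]],
], squeeze=40)

```text
time: 10.25
eef_pos: [0.5991, 0.0405, 0.4018]
eef_rot: [-0.015, -3.14, -0.055]
wrist_force: [-0.5, -2.3, 6.2]
opening: 0.0142
finger_force: 39.0
```

```bash
python3 - <<'E'
from h import *
s=observe();R=cv2.Rodrigues(np.array(s["eef_rot"]))[0];g=s["eef_pos"]+R[:,2]*.158;print(g,s["joint_positions"].round(3))
th=np.arctan2(g[2]-.043,.196-g[1]);r=np.hypot(g[2]-.043,.196-g[1]);print(th,r)
for a in np.arange(th+.1,1.86,.1):
    d=np.array([0,.25*(np.cos(th)-np.cos(a)),.25*(np.sin(a)-np.sin(th))]);print(round(a,2),(R.T@d*100).round(1).tolist())
E
```

```text
[0.59900787 0.04603001 0.24389093] [0.06  0.37  0.168 1.368 0.035 0.069]
0.9295233115723458 0.25069536086117244
1.03 [0.0, 2.1, -1.3]
1.13 [0.0, 4.4, -2.4]
1.23 [0.1, 6.7, -3.3]
1.33 [0.1, 9.1, -3.9]
1.43 [0.1, 11.6, -4.3]
1.53 [0.1, 14.1, -4.5]
1.63 [0.2, 16.6, -4.3]
1.73 [0.2, 19.1, -4.0]
1.83 [0.2, 21.5, -3.4]
```

Request:
apply_moves([
  [[0, 0, 2.1, -1.3, 0], [0, 0, 4.4, -2.4, 0], [0, 0, 6.7, -3.3, 0], [0, 0, 9.1, -3.9, 0], [0, 0, 11.6, -4.3, 0], [0, 0, 14.1, -4.5, 0], [0, 0, 16.6, -4.3, 0], [0, 0, 19.1, -4.0, 0], [0, 0, 21.5, -3.4, 0], [0, 0, 21.5, -3.4, 0], [0, 0, 21.5, -3.4, 0], [0.5, 0, 21.5, -3.4, 0], [0.5, 0, 21.5, -3.4, 0], [0.5, 0, 21.5, -7, 0], [0.5, 0, 21.5, -12, 0], [0.5, 5, 21.5, -13, 0], [0.5, 5, 21.5, -13, 0]],
])

```text
time: 11.95
eef_pos: [0.5488, 0.2513, 0.5413]
eef_rot: [-0.014, -3.14, -0.059]
wrist_force: [-0.3, -0.3, -0.2]
opening: 0.0432
finger_force: 0.0
```

```bash
python3 - <<'E'
from h import *
c=camera("scene");s=observe();print(s["joint_positions"].round(3),s["opening"])
t=camera("top")
for n,k in(("t",t),("s",c)):
  for r in tiles(k):
    if 150<r[2]<200 and 300<r[0]<600 and abs(r[1])<500:print(n,r)
cv2.imwrite("pics/b3.png",cv2.resize(c["color"][80:300,180:400,::-1],None,fx=2.5,fy=2.5))
mg((.45,.24,.2),180)
E
```

```text
[0.421 0.382 0.536 1.712 0.034 0.43 ] 0.04281582176009236
t (383.7, 346.5, 178, 60, 44.1, array([263., 224.]))
t (420.4, -344.6, 179, 60, -30.4, array([434., 211.]))
s (466.6, 245.9, 181, 59, 16.2, array([344., 224.]))
s (391.2, 351.7, 186, 66, 42.9, array([375., 214.]))
s (594.4, -449.2, 175, 79, 42.3, array([164., 201.]))
s (427.8, -334.0, 180, 70, -30.1, array([209., 181.]))
z axis [-0.003  0.036 -0.999]
shift [ 9.95 -2.42 18.32] turn -0.51 tcp [0.5506 0.2513 0.5386] yaw 179.49
```

View pics/b3.png

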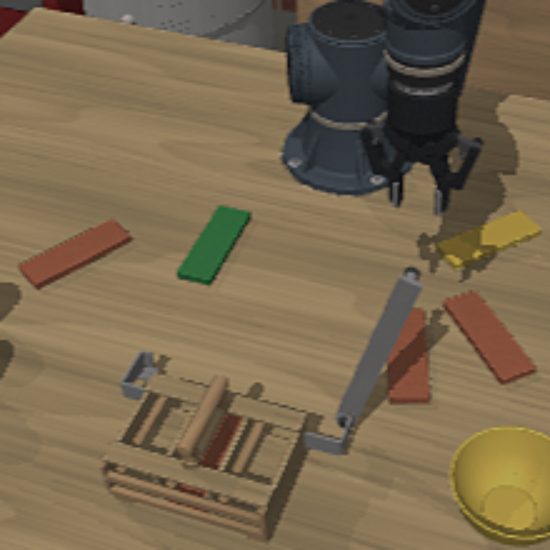

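```bash
python3 - <<'E'
from h import *
mg((.389,.218,.12),197)
E
```

```text
z axis [-0.003  0.036 -0.999]
shift [16.01 -4.96 26.25] turn -17.51 tcp [0.5506 0.2513 0.5386] yaw 179.49
```

Request:
apply_moves([
  [[1, 5, -1, 0, -4], [1, 9, -3, 4, -9], [1, 13, -4, 8, -17.5], [1, 16, -5, 13, -17.5], [1, 16, -5, 18, -17.5], [1, 16, -5, 23, -17.5], [1, 16, -5, 26.2, -17.5], [1, 16, -5, 26.2, -17.5], [1, 16, -5, 26.2, -17.5], [1, 16, -5, 26.2, -17.5], [1, 16, -5, 26.2, -17.5]],
])

```text
time: 13.15
eef_pos: [0.3911, 0.2128, 0.277]
eef_rot: [-0.463, 3.102, 0.058]
wrist_force: [1.1, 0.7, -0.2]
opening: 0.0855
finger_force: 0.0
```

```bash
cat >> h.py <<'E'
def wtiles(z=.014):
    s=observe();c=camera("wrist")
    hsv=cv2.cvtColor(c["color"],cv2.COLOR_RGB2HSV)
    m=((hsv[...,0]<13)|(hsv[...,0]>174))&(hsv[...,1]>140)&(hsv[...,2]>90)
    for k in cv2.findContours(m.astype(np.uint8),cv2.RETR_EXTERNAL,cv2.CHAIN_APPROX_NONE)[0]:
        if cv2.contourArea(k)<800: continue
        a=cv2.approxPolyDP(k,4,True).reshape(-1,2)
        print([(p.tolist(),(wpt(c,s,p,z)[:2]*1000).round(1).tolist()) for p in a])
    return c
E
python3 - <<'E'
from h import *
c=wtiles();cv2.imwrite("pics/w2.png",c["color"][:,:,::-1]);mg((.389,.218,.012),197)
E
```

```text
[([346, 175], [363.8, 240.3]), ([272, 179], [382.9, 186.8]), ([281, 322], [511.6, 227.3]), ([309, 327], [510.2, 254.1]), ([343, 322], [496.2, 283.2])]
[([388, 149], [334.7, 265.4]), ([420, 239], [397.7, 320.0]), ([457, 275], [422.7, 374.0]), ([474, 280], [424.1, 396.9]), ([480, 289], [432.4, 410.3]), ([494, 290], [430.6, 429.8]), ([478, 207], [355.4, 363.9]), ([452, 125], [298.5, 311.2]), ([444, 123], [299.6, 303.7])]
z axis [-0.001  0.037 -0.999]
shift [ 0.3  -0.38 10.98] turn -0.04 tcp [0.3909 0.2127 0.2768] yaw -163.04
```

View pics/w2.png

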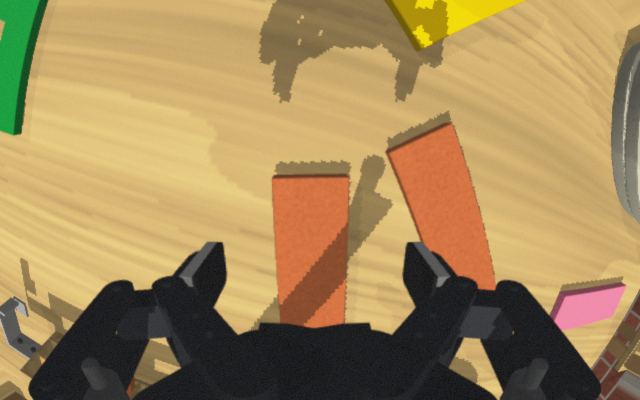

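Request:
apply_moves([
  [[1, 0.3, -0.3, 4, -0.4], [1, 0.3, -0.4, 8, -0.4], [1, 0.3, -0.4, 10, -0.4], [1, 0.3, -0.4, 10.6, -0.4], [1, 0.3, -0.4, 10.6, -0.4], [1, 0.3, -0.4, 10.6, -0.4], [0.5, 0.3, -0.4, 10.6, -0.4], [0, 0.3, -0.4, 10.6, -0.4], [0, 0.3, -0.4, 10.6, -0.4], [0, 0.3, -0.4, 10.6, -0.4], [0, 0.3, -0.4, 10.6, -0.4], [0, 0.3, -0.4, 10.6, -0.4]],
], squeeze=100)

```text
time: 14.4
eef_pos: [0.3882, 0.2116, 0.1707]
eef_rot: [-0.474, 3.101, 0.057]
wrist_force: [-4.3, -4.1, 19.9]
opening: 0.0571
finger_force: 104.4
```

```bash
python3 - <<'E'
import cv2
i=cv2.imread("pics/w1.png")[10:145,115:415];cv2.imwrite("pics/z1.png",cv2.resize(i,(780,351),interpolation=cv2.INTER_CUBIC))
E
```

```text
(no output)
```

View pics/z1.png

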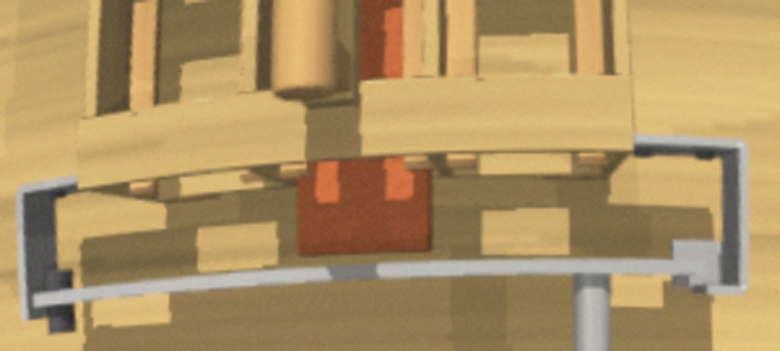

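Request:
apply_moves([
  [[0, 0, 0, -3, 0], [0, 0, 0, -6, 0], [0, 0, 0, -9, 0], [0, 0, 0, -9, 0]],
])

```text
time: 14.8
eef_pos: [0.3892, 0.2087, 0.2625]
eef_rot: [-0.473, 3.097, 0.059]
wrist_force: [0.1, -0.1, -2.2]
opening: 0.0571
finger_force: 108.9
```

```bash
python3 - <<'E'
from h import *
z=np.load("w1.npz");s=dict(eef_pos=z["pos"],eef_rot=z["rot"]);c=camera("wrist")
for n,U,V,h in(("FL",80,190,.088),("FR",634,153,.088),("bL",21,317,.061),("bR",746,291,.061),("bLback",18,188,.061),("bRback",746,145,.061),("tL",299,253,.034),("tR",431,248,.034),("pegL",577,330,.043),("pegR",609,330,.043),("ledL",131,190,.052),("ledR",606,163,.052)):
    print(n,(wpt(c,s,(115+(U+.5)/2.6-.5,10+(V+.5)/2.6-.5),h)*1000).round(1))
E
```

```text
FL [673.4 156.8  88. ]
FR [672.9 -64.8  88. ]
bL [623.2 209.3  61. ]
bR [ 621.1 -115.5   61. ]
bLback [683.9 208.   61. ]
bRback [ 682.7 -115.8   61. ]
tL [640.6  76.3  34. ]
tR [639.8  16.6  34. ]
pegL [602.9 -46.1  43. ]
pegR [602.9 -59.9  43. ]
ledL [675.4 150.7  52. ]
ledR [674.1 -58.2  52. ]
```

```bash
python3 - <<'E'
from h import *
mg((.483,.118,.075),179.7,.1637)
t=camera("top")
for r in tiles(t):
    if 120<r[2]<200 and r[0]<700:print(r)
E
```

```text
z axis [ 0.     0.037 -0.999]
shift [ -6.09 -12.1    1.85] turn 17.66 tcp [0.3887 0.2084 0.2607] yaw -162.64
(383.7, 346.5, 178, 60, 44.1, array([263., 223.]))
(419.9, -344.6, 180, 60, -30.1, array([434., 211.]))
```

Request:
apply_moves([
  [[0, -1, -2, 0, 3], [0, -2.5, -5, 0, 7], [0, -4, -8, 0, 12], [0, -6, -12, 0, 17.6], [0, -6.1, -12.1, 1, 17.6], [0, -6.1, -12.1, 1.8, 17.6], [0, -6.1, -12.1, 1.8, 17.6], [0, -6.1, -12.1, 1.8, 17.6], [0, -6.1, -12.1, 1.8, 17.6]],
])

```text
time: 15.8
eef_pos: [0.4819, 0.1124, 0.2371]
eef_rot: [-0.004, -3.137, -0.056]
wrist_force: [-0.1, -0.2, -0.6]
opening: 0.0572
finger_force: 108.9
```

```bash
python3 - <<'E'
from h import *
mg((.483,.118,.066),179.7,.1637)
t=camera("top");s=observe();c=camera("wrist");sc=camera("scene")
np.savez("w2.npz",pos=s["eef_pos"],rot=s["eef_rot"])
print(s["opening"],s["finger_force"],s["joint_positions"].round(3))
cv2.imwrite("pics/p1.png",np.hstack([cv2.resize(sc["color"][150:290,220:360],(400,400)),cv2.resize(c["color"][100:400,150:450],(400,400))])[:,:,::-1])
E
```

```text
z axis [-0.004  0.036 -0.999]
shift [-0.18 -0.04  0.75] turn 0.17 tcp [0.4819 0.1124 0.2371] yaw 179.87
0.057508398560204156 108.85492471978068 [ 0.219  0.304 -0.382  0.88   0.036  0.222]
```

View pics/p1.png

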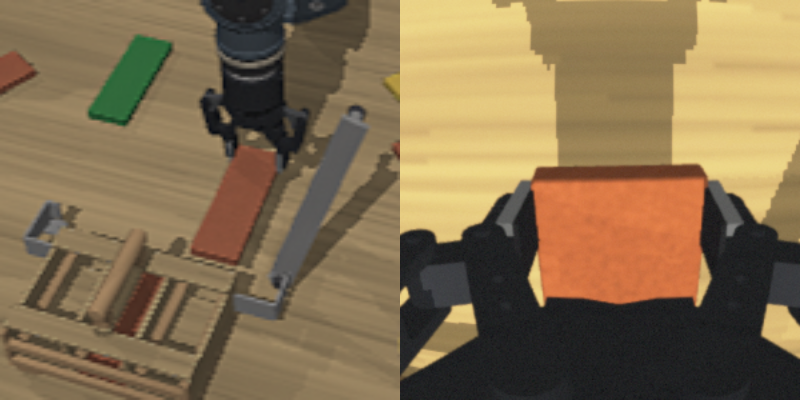

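```bash
python3 - <<'E'
from h import *
z=np.load("w2.npz");s=dict(eef_pos=z["pos"],eef_rot=z["rot"]);c=camera("wrist");sc=camera("scene")
for u,v in((249.8,235),(378.8,233.5)):print((wpt(c,s,(u,v),.081)*1000).round(1))
for u,v in((287.6,237.5),(304,241.7)):
    o,d=ray(sc,(u,v));print(((o+d*(.647-o[0])/d[0])*1000).round(1))
E
```

```text
[466.6  90.   81. ]
[466.9 147.1  81. ]
[647.   96.7  70.2]
[647.  156.   71.2]
```

Request:
apply_moves([
  [[0, -0.5, 0, 0.7, 0.1], [0, -1.5, 0, 0.7, 0.1], [0, -3, 0, 0.7, 0.1], [0, -4.5, 0, 0.7, 0.1], [0, -6, 0, 0.7, 0.1], [0, -7, 0, 0.7, 0.1], [0, -7, 0, 0.7, 0.1]],
])

```text
time: 16.75
eef_pos: [0.5539, 0.1115, 0.2294]
eef_rot: [-0.01, -3.138, -0.056]
wrist_force: [-0.6, -0.3, -3.4]
opening: 0.0573
finger_force: 110.6
```

Request:
apply_moves([
  [[0, -1.5, 0, 0, 0], [0, -3, 0, 0, 0], [0, -4.5, 0, 0, 0], [0, -5.2, 0, 0, 0], [0, -5.2, 0, 0, 0], [0, -5.2, 0, 0.5, 0], [0, -5.2, 0, 0.5, 0]],
])

```text
time: 17.45
eef_pos: [0.6037, 0.1115, 0.2241]
eef_rot: [-0.009, -3.137, -0.055]
wrist_force: [0.6, -0.7, -0.9]
opening: 0.0572
finger_force: 111.0
```

Request:
apply_moves([
  [[0.88, 0, 0, 0, 0], [0.88, 0, 0, 0, 0], [0.88, 0, 0, 0, 0], [0.88, 3, 0, 0, 0], [0.88, 6, 0, -0.4, 0], [0, 6, 0, -0.4, 0], [0, 6, 0, -0.4, 0], [0, 6, 0, -0.4, 0], [0, 6, 0, -0.4, 0], [0, 6, 0, -0.4, 0], [0, 6, 0, -0.4, 0], [0, 3, 0, -0.4, 0], [0, 1, 0, -0.4, 0], [0, -0.5, 0, -0.4, 0], [0, -1.5, 0, -0.4, 0], [0, -2, 0, -0.4, 0], [0, -2, 0, -0.4, 0]],
])

```text
time: 19.15
eef_pos: [0.6247, 0.1112, 0.2283]
eef_rot: [-0.009, -3.137, -0.056]
wrist_force: [-0.4, 0.3, -0.5]
opening: 0.0001
finger_force: 0.0
```

Request:
apply_moves([
  [[0, -0.3, 0, 0, 0], [0, -0.6, 0, 0, 0], [0, -0.9, 0, 0, 0], [0, -1.2, 0, 0, 0], [0, -1.2, 0, 0, 0]],
])

```text
time: 19.65
eef_pos: [0.6338, 0.1111, 0.2283]
eef_rot: [-0.009, -3.13, -0.056]
wrist_force: [-16.6, -0.3, 9.6]
opening: 0.0002
finger_force: 7.8
```

```bash
python3 - <<'E'
from h import *
s=observe();c=wtiles(.066)
sc=camera("scene");cv2.imwrite("pics/p2.png",np.hstack([cv2.resize(sc["color"][150:290,220:360],(400,400)),cv2.resize(c["color"][100:400,150:450],(400,400))])[:,:,::-1])
E
```

```text
[([156, 244], [624.7, 38.4]), ([166, 298], [656.5, 37.5]), ([234, 269], [637.1, 78.4]), ([250, 270], [637.6, 86.3]), ([247, 239], [621.4, 86.2]), ([163, 238], [621.4, 43.1])]
[([578, 0], [480.2, 279.5]), ([599, 38], [500.8, 298.5]), ([608, 36], [496.1, 310.6]), ([623, 15], [471.9, 337.8]), ([639, 6], [452.9, 370.5]), ([639, 0], [446.6, 372.9])]
```

View pics/p2.png

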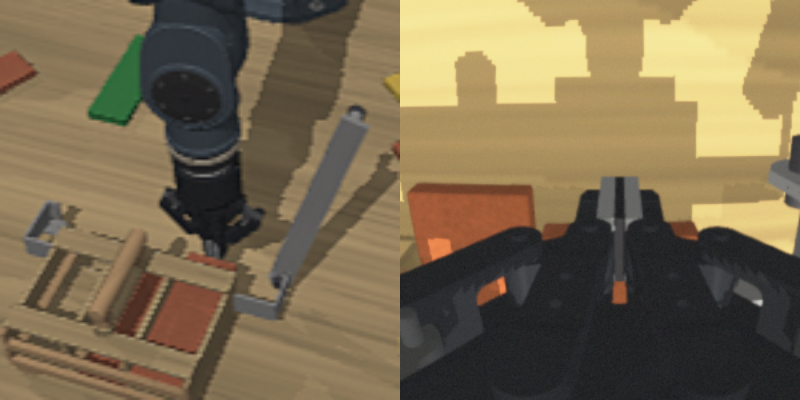

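Request:
apply_moves([
  [[0, 5, 0, 0, 0], [0.5, 10, 0, -4, 0], [1, 14, 0, -7, 0], [1, 14, 0, -7, 0]],
])

```text
time: 20.15
eef_pos: [0.4941, 0.1094, 0.3018]
eef_rot: [-0.008, -3.139, -0.057]
wrist_force: [0.3, 1.3, -0.0]
opening: 0.0429
finger_force: 0.0
```

```bash
python3 - <<'E'
from h import *
mg((.33,.2945,.12),224)
t=camera("top")
for r in tiles(t):
    if 120<r[2]<200 and r[0]<900 and abs(r[1])<600:print(r)
E
```

```text
z axis [-0.002  0.036 -0.999]
shift [16.48 17.76  3.36] turn -44.29 tcp [0.4941 0.1094 0.3018] yaw 179.71
(383.7, 346.5, 178, 60, 44.1, array([263., 223.]))
(420.0, -345.1, 178, 61, -30.2, array([434., 211.]))
```

Request:
apply_moves([
  [[1, 3, 3, 0, -8], [1, 6, 6, 0, -16], [1, 9, 9.5, 0, -24], [1, 12, 13, 0, -32], [1, 15, 16, 1, -40], [1, 16.5, 17.8, 3.3, -44.3], [1, 16.5, 17.8, 3.3, -44.3], [1, 16.5, 17.8, 3.3, -44.3], [1, 16.5, 17.8, 3.3, -44.3], [1, 16.5, 17.8, 3.3, -44.3]],
])

```text
time: 21.2
eef_pos: [0.3337, 0.2892, 0.2733]
eef_rot: [-1.169, 2.904, 0.054]
wrist_force: [-0.3, 0.2, -0.2]
opening: 0.0858
finger_force: 0.0
```

```bash
python3 - <<'E'
from h import *
wtiles();mg((.33,.2945,.016),224)
E
```

```text
[([1, 287], [724.5, 67.7]), ([0, 329], [845.2, 76.8]), ([13, 343], [844.9, 109.9]), ([22, 334], [785.1, 124.6]), ([27, 314], [718.8, 125.4]), ([18, 312], [737.2, 108.9]), ([17, 302], [716.3, 103.4]), ([5, 299], [741.4, 79.6]), ([12, 297], [717.8, 92.5]), ([4, 296], [737.1, 76.6]), ([9, 293], [716.6, 85.4])]
[([283, 176], [333.8, 267.5]), ([284, 323], [436.3, 359.5]), ([346, 323], [397.4, 402.0]), ([357, 179], [297.0, 309.7])]
z axis [-0.003  0.036 -0.999]
shift [ 0.47 -0.08 10.24] turn -0.17 tcp [0.3336 0.2891 0.2733] yaw -136.17
```

```bash
python3 - <<'E'
from h import *
mg((.328,.297,.016),223)
E
```

```text
z axis [-0.003  0.036 -0.999]
shift [ 0.44  0.24 10.24] turn 0.83 tcp [0.3336 0.2891 0.2733] yaw -136.17
```

Request:
apply_moves([
  [[1, 0.4, 0.2, 4, 0.8], [1, 0.4, 0.2, 8, 0.8], [1, 0.4, 0.2, 10.2, 0.8], [1, 0.4, 0.2, 10.2, 0.8], [1, 0.4, 0.2, 10.2, 0.8], [0.5, 0.4, 0.2, 10.2, 0.8], [0, 0.4, 0.2, 10.2, 0.8], [0, 0.4, 0.2, 10.2, 0.8], [0, 0.4, 0.2, 10.2, 0.8], [0, 0.4, 0.2, 10.2, 0.8], [0, 0.4, 0.2, 7, 0.8], [0, 0.4, 0.2, 4, 0.8], [0, 0.4, 0.2, 1, 0.8], [0, 0.4, 0.2, 1, 0.8]],
], squeeze=100)

```text
time: 22.65
eef_pos: [0.3292, 0.2892, 0.267]
eef_rot: [-1.15, 2.906, 0.057]
wrist_force: [0.2, 0.8, -3.6]
opening: 0.0572
finger_force: 109.3
```

```bash
python3 - <<'E'
from h import *
wtiles(.014+.262-.171)
mg((.483,.046,.075),179.7,.1637)
E
```

```text
[([0, 291], [538.6, 141.6]), ([0, 337], [618.4, 147.1]), ([13, 349], [614.6, 166.2]), ([21, 340], [579.8, 174.2]), ([25, 319], [538.9, 174.2])]
[([375, 224], [297.7, 304.6]), ([254, 223], [334.5, 263.7]), ([250, 239], [341.9, 267.3]), ([259, 325], [379.3, 302.4]), ([369, 322], [338.4, 344.9]), ([379, 238], [301.2, 311.2])]
z axis [ 0.     0.039 -0.999]
shift [  5.86 -28.78   1.69] turn 43.45 tcp [0.3288 0.2888 0.2651] yaw -136.85
```

Request:
apply_moves([
  [[0, 1.5, -4, 0, 8.5], [0, 2.5, -8, 0, 17], [0, 3.5, -12, 0, 25.5], [0, 5, -16, 0, 34], [0, 7, -20, 0, 42], [0, 6.8, -24, 0, 43.4], [0, 5.9, -28, 0, 43.4], [0, 5.9, -28.8, 0, 43.4], [0, 5.9, -28.8, 1.6, 43.4], [0, 5.9, -28.8, 1.6, 43.4], [0, 5.9, -28.8, 1.6, 43.4]],
])

```text
time: 23.8
eef_pos: [0.4814, 0.039, 0.2368]
eef_rot: [-0.006, -3.135, -0.056]
wrist_force: [-0.3, -0.3, -2.3]
opening: 0.0571
finger_force: 109.2
```

```bash
python3 - <<'E'
from h import *
s=observe();print(s["opening"],s["finger_force"],s["joint_positions"].round(2))
mg((.483,.046,.067),179.7,.1637);wtiles(.081)
E
```

```text
0.057114946470444836 109.20712321065366 [ 0.07  0.29 -0.41  0.88  0.04  0.07]
z axis [-0.006  0.035 -0.999]
shift [-0.26  0.1   0.62] turn 0.1 tcp [0.4814 0.039  0.2368] yaw 179.8
[([253, 225], [460.5, 18.6]), ([249, 235], [465.2, 16.5]), ([259, 325], [514.5, 17.0]), ([369, 322], [514.4, 72.6]), ([379, 238], [467.7, 74.0]), ([374, 223], [460.5, 71.2])]
```

Request:
apply_moves([
  [[0, -0.5, 0.1, 0.6, 0.1], [0, -1.5, 0.1, 0.6, 0.1], [0, -3, 0.1, 0.6, 0.1], [0, -4.5, 0.1, 0.6, 0.1], [0, -6, 0.1, 0.6, 0.1], [0, -7.3, 0.1, 0.6, 0.1], [0, -7.3, 0.1, 0.6, 0.1]],
])

```text
time: 24.55
eef_pos: [0.5574, 0.04, 0.2314]
eef_rot: [-0.009, -3.14, -0.056]
wrist_force: [0.5, 0.9, -2.1]
opening: 0.0571
finger_force: 109.3
```

Request:
apply_moves([
  [[0, -1.5, 0, 0.1, 0], [0, -3, 0, 0.1, 0], [0, -4.5, 0, 0.2, 0], [0, -5, 0, 0.2, 0], [0, -5, 0, 0.2, 0], [0, -5, 0, 0.7, 0], [0, -5, 0, 0.7, 0]],
])

```text
time: 25.25
eef_pos: [0.6051, 0.0398, 0.2245]
eef_rot: [-0.008, -3.139, -0.056]
wrist_force: [-0.4, 0.7, 7.2]
opening: 0.0573
finger_force: 110.4
```

Request:
apply_moves([
  [[0.88, 0, 0, 0, 0], [0.88, 0, 0, 0, 0], [0.88, 0, 0, 0, 0], [0.88, 3, 0, 0, 0], [0.88, 6, 0, -0.4, 0], [0, 6, 0, -0.4, 0], [0, 6, 0, -0.4, 0], [0, 6, 0, -0.4, 0], [0, 6, 0, -0.4, 0], [0, 6, 0, -0.4, 0], [0, 6, 0, -0.4, 0], [0, 3, 0, -0.4, 0], [0, 1, 0, -0.4, 0], [0, -0.5, 0, -0.4, 0], [0, -1.5, 0, -0.4, 0], [0, -2.1, 0, -0.4, 0], [0, -2.4, 0, -0.4, 0], [0, -2.7, 0, -0.4, 0], [0, -3, 0, -0.4, 0], [0, -3, 0, -0.4, 0]],
])

```text
time: 27.25
eef_pos: [0.6334, 0.0393, 0.2276]
eef_rot: [-0.009, -3.133, -0.055]
wrist_force: [-9.3, -0.3, 4.3]
opening: 0.0003
finger_force: 4.6
```

Request:
apply_moves([
  [[0, 5, 0, 0, 0], [0.5, 10, 0, -4, 0], [1, 14, 0, -7, 0], [1, 14, 0, -7, 0]],
])

```text
time: 27.65
eef_pos: [0.4926, 0.0377, 0.3012]
eef_rot: [-0.009, -3.139, -0.056]
wrist_force: [-0.0, -0.4, -0.1]
opening: 0.0431
finger_force: 0.0
```

```bash
python3 - <<'E'
from h import *
mg((.355,-.307,.12),149.8)
t=camera("top")
for r in tiles(t):
    if 120<r[2]<200 and r[0]<900 and abs(r[1])<600:print(r)
E
```

```text
z axis [-0.002  0.036 -0.999]
shift [ 13.55 -35.16   1.4 ] turn 29.89 tcp [0.4926 0.0377 0.3012] yaw 179.69
(419.6, -344.9, 180, 61, -30.3, array([434., 211.]))
```

Request:
apply_moves([
  [[1, 2, -5, 0, 5], [1, 4, -10, 0, 10], [1, 6, -15, 0, 15], [1, 8, -20, 0, 20], [1, 10, -25, 0, 25], [1, 12, -30, 1, 29.9], [1, 13.5, -35.2, 1.4, 29.9], [1, 13.5, -35.2, 1.4, 29.9], [1, 13.5, -35.2, 1.4, 29.9], [1, 13.5, -35.2, 1.4, 29.9], [1, 13.5, -35.2, 1.4, 29.9], [1, 13.5, -35.2, 1.4, 29.9]],
])

```text
time: 28.9
eef_pos: [0.359, -0.3121, 0.2724]
eef_rot: [-0.813, -3.021, -0.052]
wrist_force: [-0.0, -0.5, 0.2]
opening: 0.0855
finger_force: 0.0
```

```bash
python3 - <<'E'
from h import *
wtiles();mg((.355,-.307,.016),149.8)
E
```

```text
[([271, 180], [325.7, -321.6]), ([276, 322], [436.2, -388.1]), ([339, 324], [467.5, -340.5]), ([347, 182], [356.3, -272.9])]
z axis [-0.003  0.035 -0.999]
shift [ 0.06 -0.5  10.15] turn 0.09 tcp [ 0.3589 -0.312   0.2725] yaw 149.89
```

Request:
apply_moves([
  [[1, 0.2, -0.4, 4, 0.6], [1, 0.2, -0.4, 8, 0.6], [1, 0.2, -0.4, 10.1, 0.6], [1, 0.2, -0.4, 10.1, 0.6], [1, 0.2, -0.4, 10.1, 0.6], [0.5, 0.2, -0.4, 10.1, 0.6], [0, 0.2, -0.4, 10.1, 0.6], [0, 0.2, -0.4, 10.1, 0.6], [0, 0.2, -0.4, 10.1, 0.6], [0, 0.2, -0.4, 10.1, 0.6], [0, 0.2, -0.4, 7, 0.6], [0, 0.2, -0.4, 4, 0.6], [0, 0.2, -0.4, 1, 0.6], [0, 0.2, -0.4, 1, 0.6]],
], squeeze=100)

```text
time: 30.35
eef_pos: [0.3555, -0.3159, 0.2666]
eef_rot: [-0.833, -3.022, -0.047]
wrist_force: [0.6, -0.7, -2.9]
opening: 0.0568
finger_force: 108.6
```

```bash
python3 - <<'E'
from h import *
wtiles(.014+.262-.171)
mg((.483,-.026,.075),179.7,.1637)
E
```

```text
[([374, 223], [354.3, -277.9]), ([254, 223], [325.9, -324.5]), ([249, 234], [329.1, -329.5]), ([259, 322], [372.4, -354.3]), ([371, 326], [406.3, -305.5]), ([378, 237], [361.5, -279.5])]
z axis [-0.     0.032 -0.999]
shift [ 3.53 30.87  3.51] turn -30.52 tcp [ 0.3551 -0.3154  0.2646] yaw 149.18
```

Request:
apply_moves([
  [[0, 2, 4, 0, -8], [0, 4, 8, 0, -16], [0, 6, 12, 0, -24], [0, 7.5, 16, 0, -30.5], [0, 7.5, 20, 0, -30.5], [0, 6.5, 24, 0, -30.5], [0, 5, 28, 0, -30.5], [0, 3.5, 30.9, 1, -30.5], [0, 3.5, 30.9, 3, -30.5], [0, 3.5, 30.9, 3.5, -30.5], [0, 3.5, 30.9, 3.5, -30.5], [0, 3.5, 30.9, 3.5, -30.5]],
])

```text
time: 31.6
eef_pos: [0.4822, -0.031, 0.2371]
eef_rot: [-0.01, -3.137, -0.056]
wrist_force: [0.6, 0.5, -1.8]
opening: 0.0569
finger_force: 108.7
```

```bash
python3 - <<'E'
from h import *
s=observe();print(s["opening"],s["finger_force"],s["joint_positions"].round(2))
mg((.483,-.026,.067),179.7,.1637);wtiles(.081)
E
```

```text
0.056931934162173195 108.6508003436029 [-0.07  0.29 -0.4   0.88  0.04 -0.07]
z axis [-0.004  0.036 -0.999]
shift [-0.16 -0.11  0.65] turn -0.07 tcp [ 0.4822 -0.031   0.2371] yaw 179.63
[([2, 295], [522.3, -262.9]), ([0, 359], [609.6, -337.1]), ([23, 331], [553.7, -253.4]), ([20, 316], [538.1, -246.9])]
[([374, 223], [461.8, 1.4]), ([255, 223], [460.7, -50.4]), ([250, 239], [468.2, -53.2]), ([259, 322], [513.8, -53.0]), ([370, 326], [518.5, 3.4]), ([378, 237], [468.5, 3.6])]
```

Request:
apply_moves([
  [[0, -0.5, -0.1, 0.6, 0], [0, -1.5, -0.1, 0.6, 0], [0, -3, -0.1, 0.6, 0], [0, -4.5, -0.1, 0.6, 0], [0, -6, -0.1, 0.6, 0], [0, -7.3, -0.1, 0.6, 0], [0, -7.3, -0.1, 0.6, 0]],
])

```text
time: 32.35
eef_pos: [0.5578, -0.032, 0.2308]
eef_rot: [-0.009, -3.139, -0.056]
wrist_force: [-0.3, 0.7, -2.3]
opening: 0.0569
finger_force: 108.7
```

Request:
apply_moves([
  [[0, -1.5, 0, 0.1, 0], [0, -3, 0, 0.1, 0], [0, -4.5, 0, 0.1, 0], [0, -4.8, 0, 0.2, 0], [0, -4.8, 0, 0.2, 0], [0, -4.8, 0, 0.6, 0], [0, -4.8, 0, 0.6, 0]],
])

```text
time: 33.05
eef_pos: [0.6031, -0.0319, 0.2244]
eef_rot: [-0.009, -3.137, -0.056]
wrist_force: [-1.8, 0.2, 0.9]
opening: 0.057
finger_force: 109.2
```

Request:
apply_moves([
  [[0.88, 0, 0, 0, 0], [0.88, 0, 0, 0, 0], [0.88, 0, 0, 0, 0], [0.88, 3, 0, 0, 0], [0.88, 6, 0, -0.4, 0], [0, 6, 0, -0.4, 0], [0, 6, 0, -0.4, 0], [0, 6, 0, -0.4, 0], [0, 6, 0, -0.4, 0], [0, 6, 0, -0.4, 0], [0, 6, 0, -0.4, 0], [0, 3, 0, -0.4, 0], [0, 1, 0, -0.4, 0], [0, -0.5, 0, -0.4, 0], [0, -1.5, 0, -0.4, 0], [0, -2.3, 0, -0.4, 0], [0, -2.6, 0, -0.4, 0], [0, -2.9, 0, -0.4, 0], [0, -3.2, 0, -0.4, 0], [0, -3.2, 0, -0.4, 0]],
])

```text
time: 35.05
eef_pos: [0.6336, -0.0322, 0.228]
eef_rot: [-0.009, -3.132, -0.056]
wrist_force: [-11.9, -0.6, 4.4]
opening: -0.0003
finger_force: 5.3
```

Request:
apply_moves([
  [[0, 5, 0, 0, 0], [0.5, 10, 0, -4, 0], [0.5, 18, 0, -12, 0], [0.5, 18, 3, -17, 0], [0.5, 18, 6, -20, 0], [0.5, 18, 6, -20, 0], [0.5, 18, 6, -20, 0]],
])

```text
time: 35.75
eef_pos: [0.4558, 0.023, 0.4364]
eef_rot: [0.007, 3.137, 0.057]
wrist_force: [0.3, -0.8, -0.5]
opening: 0.0426
finger_force: 0.0
```

```bash
python3 - <<'E'
from h import *
sc=camera("scene");t=camera("top");cv2.imwrite("pics/p3.png",np.hstack([cv2.resize(sc["color"][160:300,220:360],(400,400)),cv2.resize(t["color"][80:220,280:420],(400,400))])[:,:,::-1])
s=observe();print(s["eef_pos"],s["joint_positions"].round(2))
E
```

```text
[0.45659707 0.02222299 0.43279232] [ 0.04  0.11 -0.1   1.36  0.04  0.04]
```

View pics/p3.png

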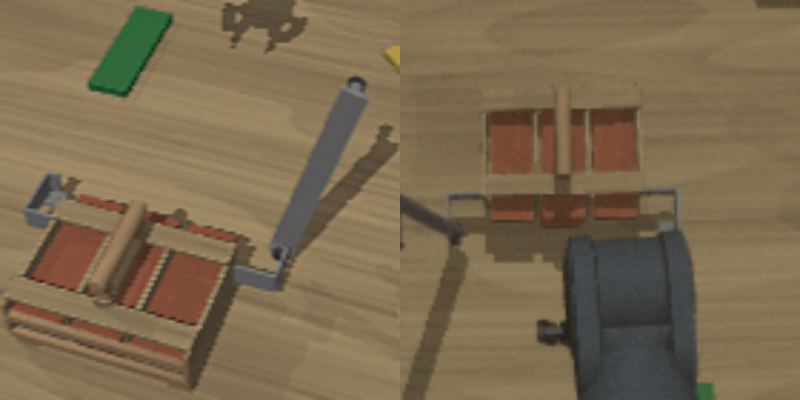

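```bash
python3 - <<'E'
from h import *
t=camera("top");im=t["color"]
for y in(.118,.046,-.026):
    R=cv2.Rodrigues(t["rvec"])[0]
    for z in(.066,.034):
        p=cv2.projectPoints(np.array([[.643,y,z]]),t["rvec"],t["tvec"],t["intrinsics"],None)[0].ravel();print(y,z,p.round(1))
    u=int(round(p[0]))
    print([im[v,u+o].tolist() for o in(-3,) for v in range(148,163)])
mg((.598,.26,.285),179.7,.158)
E
```

```text
0.118 0.066 [318.3 156.8]
0.118 0.034 [318.3 158.2]
[[90, 69, 50], [83, 55, 39], [86, 55, 37], [83, 55, 37], [85, 55, 40], [92, 59, 44], [124, 78, 55], [123, 77, 53], [125, 77, 56], [64, 47, 33], [88, 78, 55], [87, 76, 54], [88, 76, 56], [87, 74, 53], [92, 80, 55]]
0.046 0.066 [336.4 156.4]
0.046 0.034 [336.1 157.9]
[[78, 51, 34], [82, 52, 36], [85, 55, 38], [86, 56, 40], [84, 57, 37], [93, 61, 45], [113, 70, 46], [113, 70, 50], [90, 56, 38], [79, 50, 35], [84, 56, 39], [69, 55, 42], [88, 75, 52], [85, 74, 54], [90, 77, 55]]
-0.026 0.066 [354.5 156. ]
-0.026 0.034 [353.9 157.5]
[[84, 54, 38], [83, 52, 35], [87, 59, 42], [87, 58, 42], [93, 60, 42], [122, 73, 50], [123, 77, 52], [114, 70, 49], [68, 49, 36], [91, 78, 58], [92, 78, 56], [91, 77, 55], [89, 76, 55], [87, 76, 53], [86, 74, 53]]
z axis [-0.002  0.035 -0.999]
shift [-14.04  23.35  -0.38] turn 0.02 tcp [0.4568 0.0218 0.4312] yaw 179.72
```

Request:
apply_moves([
  [[0.55, 0, 5, -6, 0], [0.55, 0, 10, -7.4, 0], [0.55, -4, 15, -7.4, 0], [0.55, -8, 20, -7.4, 0], [0.55, -12, 23.3, -7.4, 0], [0.55, -14, 23.3, -7.4, 0], [0.55, -14, 23.3, -7.4, 0], [0.55, -14, 23.3, -7.4, 0], [0.55, -14, 23.3, -7.4, 0], [0.55, -14, 23.3, -7.4, 0]],
])

```text
time: 36.9
eef_pos: [0.598, 0.2502, 0.5124]
eef_rot: [-0.01, -3.136, -0.055]
wrist_force: [-0.3, -0.5, -0.3]
opening: 0.0472
finger_force: 0.0
```

```bash
python3 - <<'E'
from h import *
mg((.598,.26,.285),179.7,.158)
sc=camera("scene")
o,d=ray(sc,(220+357*.35,160+80*.35));print(o+d*(.574-o[0])/d[0])
c=camera("wrist");cv2.imwrite("pics/p4.png",c["color"][60:360,120:520,::-1])
E
```

```text
z axis [-0.005  0.035 -0.999]
shift [-0.1   0.19  6.96] turn -0.07 tcp [0.598  0.2502 0.5124] yaw 179.63
[0.574      0.26508139 0.28955521]
```

View pics/p4.png

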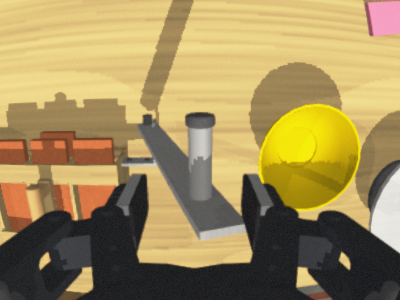

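Request:
apply_moves([
  [[0.55, -0.1, 0.2, 3, 0], [0.55, -0.1, 0.2, 6, 0], [0.55, -0.1, 0.2, 7, 0], [0.55, -0.1, 0.2, 7, 0], [0.55, -0.1, 0.2, 7, 0], [0, -0.1, 0.2, 7, 0], [0, -0.1, 0.2, 7, 0], [0, -0.1, 0.2, 7, 0], [0, -0.1, 0.2, 7, 0], [0, -0.1, 0.2, 7, 0]],
], squeeze=40)

```text
time: 38.0
eef_pos: [0.5993, 0.2558, 0.4441]
eef_rot: [-0.009, -3.139, -0.057]
wrist_force: [-0.2, -0.0, 5.8]
opening: 0.0148
finger_force: 38.9
```

```bash
python3 - <<'E'
from h import *
s=observe();R=cv2.Rodrigues(np.array(s["eef_rot"]))[0];g=s["eef_pos"]+R[:,2]*.158;print(g,s["joint_positions"].round(3))
py=.1965
th=np.arctan2(g[2]-.043,py-g[1]);r=np.hypot(g[2]-.043,py-g[1]);print(th,r)
for a in np.r_[np.arange(th-.1,0,-.1),0]:
    d=np.array([0,py-.25*np.cos(a)-g[1],.043+.25*np.sin(a)-g[2]]);print(round(a,2),(R.T@d*100).round(1).tolist())
E
```

```text
[0.59905192 0.26153979 0.28624369] [0.396 0.454 0.408 1.512 0.034 0.402]
1.8320695449888686 0.25178893277210124
1.73 [-0.0, -2.5, -0.4]
1.63 [-0.0, -4.9, -0.8]
1.53 [-0.0, -7.4, -0.9]
1.43 [-0.1, -9.9, -0.8]
1.33 [-0.1, -12.4, -0.4]
1.23 [-0.1, -14.8, 0.2]
1.13 [-0.1, -17.2, 1.1]
1.03 [-0.1, -19.4, 2.2]
0.93 [-0.1, -21.5, 3.5]
0.83 [-0.1, -23.5, 5.0]
0.73 [-0.2, -25.4, 6.7]
0.63 [-0.2, -27.0, 8.6]
0.53 [-0.2, -28.5, 10.6]
0.43 [-0.2, -29.7, 12.8]
0.33 [-0.2, -30.7, 15.1]
0.23 [-0.2, -31.5, 17.4]
0.13 [-0.2, -32.0, 19.9]
0.03 [-0.2, -32.3, 22.4]
0.0 [-0.2, -32.4, 23.2]
```

Request:
apply_moves([
  [[0, 0, -2.5, -0.4, 0], [0, 0, -4.9, -0.8, 0], [0, 0, -7.4, -0.9, 0], [0, 0, -9.9, -0.8, 0], [0, 0, -12.4, -0.4, 0], [0, 0, -14.8, 0.2, 0], [0, 0, -17.2, 1.1, 0], [0, 0, -19.4, 2.2, 0], [0, 0, -21.5, 3.5, 0], [0, 0, -23.5, 5.0, 0], [0, 0, -25.4, 6.7, 0], [0, 0, -27.0, 8.6, 0], [0, 0, -28.5, 10.6, 0], [0, 0, -29.7, 12.8, 0], [0, 0, -30.7, 15.1, 0], [0, 0, -31.5, 17.4, 0], [0, 0, -31.5, 17.4, 0]],
])

```text
time: 39.7
eef_pos: [0.5983, -0.053, 0.2559]
eef_rot: [-0.009, -3.14, -0.06]
wrist_force: [8.9, 5.6, -3.4]
opening: 0.0143
finger_force: 39.0
```

```bash
python3 - <<'E'
from h import *
s=observe();print(s["opening"],s["finger_force"]);mg((.599,-.0535,.043),179.7,.158)
E
```

```text
0.014307544239711038 39.020018577575684
z axis [-0.001  0.038 -0.999]
shift [-0.09 -0.86  5.47] turn -0.02 tcp [ 0.5983 -0.053   0.2559] yaw 179.68
```

Request:
apply_moves([
  [[0, 0, -0.5, 2.5, 0], [0, 0, -0.8, 4.5, 0], [0, 0, -0.8, 5.5, 0], [0, 0, -0.8, 5.8, 0], [0, 0, -0.8, 5.8, 0]],
])

```text
time: 40.2
eef_pos: [0.5982, -0.0581, 0.2042]
eef_rot: [0.007, 3.137, 0.059]
wrist_force: [-5.5, 6.8, 34.7]
opening: 0.0141
finger_force: 44.5
```

Request:
apply_moves([
  [[0, 0, 0, -0.4, 0], [0.5, 0, 0, -0.4, 0], [0.5, 0, 0, -0.4, 0], [0.5, 0, 0, -0.4, 0], [0.5, 0, 0, -0.4, 0], [0.5, 0, 0, -4, 0], [0.5, 0, 0, -9, 0], [0.5, 6, 0, -14, 0], [0.5, 12, 0, -19, 0], [0.5, 16, 0, -22, 0], [0.5, 16, 0, -22, 0], [0.5, 16, 0, -22, 0]],
])

```text
time: 41.4
eef_pos: [0.4341, -0.0659, 0.4236]
eef_rot: [-0.01, -3.141, -0.055]
wrist_force: [0.3, -0.5, 0.2]
opening: 0.043
finger_force: 0.0
```

```bash
python3 - <<'E'
from h import *
sc=camera("scene");t=camera("top");cv2.imwrite("pics/f.png",np.hstack([cv2.resize(sc["color"][170:310,210:350],(400,400)),cv2.resize(sc["color"][200:270,220:330],(400,255),interpolation=cv2.INTER_CUBIC)if 0 else cv2.resize(t["color"][80:220,280:420],(400,400))])[:,:,::-1])
def onx(u,v,x):
    o,d=ray(sc,(u,v));return ((o+d*(x-o[0])/d[0])*1000).round(1)
# predicted bar-top/peg pixels at angle 0 for comparison
for p in((.574,-.0525,.043),(.633,-.098,.058),(.633,.19,.058)):print(p,cv2.projectPoints(np.array([p]),sc["rvec"],sc["tvec"],sc["intrinsics"],None)[0].ravel().round(1))
E
```

```text
(0.574, -0.0525, 0.043) [257.2 217.3]
(0.633, -0.098, 0.058) [238.2 223.1]
(0.633, 0.19, 0.058) [314.8 243.5]
```

View pics/f.png

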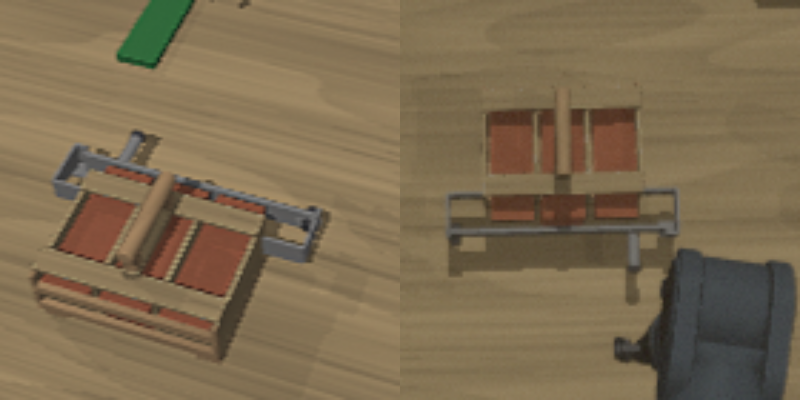

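```bash
python3 - <<'E'
from h import *
a=cv2.imread("pics/scene0.png")[208:234,228:272].astype(np.float32);b=camera("scene")["color"][208:234,228:272,::-1].astype(np.float32)
w=cv2.createHanningWindow((44,26),cv2.CV_32F)
print(cv2.phaseCorrelate(a.mean(2),b.mean(2),w),np.abs(a-b).mean(),[np.abs(a-np.roll(b,k,0)).mean().round(2) for k in(-2,-1,0,1,2)])
E
```

```text
((0.4361182657884335, 0.14106058484736117), 1.069186913721846) 5.0646853 [np.float32(16.07), np.float32(12.16), np.float32(5.06), np.float32(10.13), np.float32(14.28)]
```

```bash
python3 -c "
from cell import *
print(close_job())"
```

```text
the job is handed in; nothing more can be done
None
```

The job is handed in: the three bench tiles are home in the upper right, middle and left bays, the tile already in the rack is still there, and the bar is fully down. The beaker, bowl and jar were left alone. On the first lift the grip slipped off the peg with the bar about halfway up, so I took hold of it again and finished the swing; the arm's clock read about 41 s of the 210 s at hand-in.

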